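# Clear the banding wheel and tap-centre the bowl

### The arm

A 6-joint arm with a two-finger parallel gripper is mounted at the origin on a cart in front of the work surface, level with it; the furniture and walls round the work are solid. World frame = base frame: x ahead of the robot, y to its left, z up, the work surface at z = 0. Lengths are in m, angles in degrees, forces in N, time in s.
With the tool pointing down it reaches from about 0.425 to 0.925 m from the base axis. Payload 12.5 kg.
Tool frame: the origin (TCP) lies at the very end of the fingers, on their centre line; the grasp point (between the pads) lies 19 mm behind it; x points along the fingers, y is the direction in which the jaws open and shut, and the axes are right-handed (so a half turn about x gives the same grasp; the last joint's range is limited). The gripper opens to 85 mm and grips with 20 to 120 N. Pads are 22 mm wide; open, the fingers measure 114 mm over their backs; the gripper's body (76 mm by 85 mm) begins 54 mm behind the grasp point. The pads swing forward as they close: fully open they stand 13 mm farther back than shut.
Start: joints at [-72.514, 28.126, 89.318, -0, 62.55, -6.05], TCP at [0.25, -0.573, 0.231] pointing down, gripper open.
Joint ranges: [-177.58, 177.58], [-47.91, 125.51], [2.72, 160], [-65.01, 245.01], [3.68, 167.84], [-153.87, 153.87]. Speed limits (degrees/s): [127.2, 127.2, 159.86, 180, 180, 180].

### API

Orientations are given as [roll, pitch, yaw] about the fixed x, y, z axes, in that order (R = Rz(yaw) Ry(pitch) Rx(roll)).
In Python, from rig import arm gives the robot as it stands.
- The arm moves only by the shell command python3 -m inch 'ROWS' [OPENING]. ROWS is JSON, a list of rows, each an object with "xyz": the shift along the world's x, y, z in mm, a list of three; "twist": the turn about the world's z in degrees. A call has 1 to 5 rows; each row is the pose to reach, as a shift and turn from the pose commanded when the call began; what a row does not reach only later rows make up. A row lasts 1/10 s, in which the tool goes at most 50 mm and 8.59 degrees, less where a joint would pass 70% of its speed; a pose out of reach is approached as far as the arm can. A call with a gripper value outside its range is refused whole. OPENING is the closure in counts, from 0 (fully open) to 255 (shut), set as the call begins (- or left out, the last holds). The fingers move at their own pace and stop on an object; the grip force is fixed at half the most. Time passes only in rows, so rows that repeat a pose let the fingers close. It gives the time, the measured TCP pose, the force and the opening at its end, in the units of the state.
- arm.observe(): the state, without advancing time (a new reading comes with each control period).
- arm.capture(name): name is "scene" or "top" or "wrist"; returns a dict with "color" (480x640x3 uint8, red, green, blue), "depth" (480x640 float32, m along the optical axis (not along the pixel's ray), 0 where there is no reading), "K" (3x3 intrinsics, pixels), "xyz" and "orientation" of the camera in the world. Camera axes: x right, y down, z forward; pixel columns grow to the right and rows downward; lengths in m; the calibration is good to about 2 mm. A picture is of the moment at which its call begins.
- arm.finish_job(): hands the job in, once; it reports no verdict.
The state is a dict: "time": time; "joints": joint angles; "qd": joint speeds; "tau": joint torques, N m; "position": TCP position; "eef_rot": TCP orientation; "force": force on the tool from outside, world axes, zero at the start; "wrist_torque": the same for the moment, N m; "grip_width": opening from 0.0 (shut) to 1.0 (fully open).
Only numpy, scipy, OpenCV 4.12 (cv2) and the standard library are available. Lean on these libraries where they do the work, as an engineer would, in place of code of your own. Each camera call takes 0.05 s, during which the arm holds its last target.

### The job

The upside-down bowl on the little banding wheel must be centred for trimming, but a plaster mould is in its way. First lift the mould off the wheel and set it down (do not drop it), upright, on the round wooden bat, wholly on it; then slide the bowl (do not lift or tip it, and push gently, it is unfired) until it sits centred on the wheel's head to about 1 cm, its rim overhanging nowhere. The head spins freely; leave the clay block where it is.

Things in the scene. Friction and masses are not known exactly. Their poses are not given: they have to be found in the camera images.
- wheel_centre (a point): Centre of the top face of the banding wheel's head: a flat aluminium disc 160 mm in diameter and 10 mm thick, its top 70 mm above the table, on a fixed dark foot. The head turns freely without limit about the vertical axis through this point (hardly any friction; it does not slide). This point's own x and y axes turn with the head.
- bowl: Beige thrown bowl, 0.2 kg, lying upside down (rim down) on the head, off centre so that its rim overhangs the head's edge. Rim 124 mm in outer diameter, 45 mm high; outside wall slopes in to the foot, 78 mm in diameter, which is on top. Origin: centre of the foot's face, on the bowl's axis, 45 mm above the head; its z axis points down as the bowl lies.
- mould: White plaster sprig mould, a rectangular block 52 mm (its x) by 70 mm (its y) by 30 mm high (its z, up), 0.16 kg, with a shallow round recess in its top. Lies flat on the head opposite the bowl, its 70 mm length about radial and overhanging the edge a little. Origin: centre of its underside.
- bat: Round plywood bat lying on the table to the left or right of the wheel, 240 mm in diameter, 12 mm thick; it does not slide. Origin: centre of its underside; z up.
- clay_block: Grey-brown cut block of clay, 73 x 104 x 64 mm high, on the table on the other side from the bat; not to be moved. Origin: centre of its underside.
There are look-alikes about, which are no part of the job. There is more than one size of the bowl; the job needs the larger. What is shaped like the mould but yellow is not meant.

How it is judged (in metres and radians):
On the way, in this order (a step that is already met when the one before it is completed fails the run):
1. the mould stands upright on the bat, wholly on it, and is let go (horizontal distance between mould and bat below 0.076 m and z of mould in the frame of bat below 0.018 m and angle between mould's own z axis and vertical below 0.1 rad and contact force between the fingers and mould below 0.1 N), for 0.2 s.
2. the bowl has been slid to the middle of the head (horizontal distance between bowl and wheel_centre below 0.012 m), for 0.2 s.
At the end, for the whole second after the job is handed in: The bowl lies upside down and flat on the wheel's head, its axis within 12 mm of the head's centre, at rest (turning slower than 0.5 rad/s); the mould lies flat and upright on the bat, its centre within 76 mm of the bat's centre, at rest (horizontal distance between bowl and wheel_centre below 0.012 m and z of bowl in the frame of wheel_centre between 0.041 and 0.049 m and angle between bowl's own z axis and vertical above 3.04 rad and linear speed of each of bowl, mould below 0.02 m/s and angular speed of bowl below 0.5 rad/s and horizontal distance between mould and bat below 0.076 m and z of mould in the frame of bat between 0.008 and 0.018 m and angle between mould's own z axis and vertical below 0.1 rad); the robot touches nothing.
It fails at once if the mould is dropped onto the bat from more than about 20 mm (contact force between the fingers and mould below 0.05 N and horizontal distance between mould and bat below 0.12 m and z of mould in the frame of bat above 0.035 m).
It fails at once if the bowl is lifted more than 15 mm off the head (z of bowl in the frame of wheel_centre above 0.06 m).
It fails at once if the bowl is tipped by more than 0.3 rad (angle between bowl's own z axis and vertical below 2.84 rad).
It fails at once if the bowl is pushed with more than 25 N (contact force between any of the arm, the fingers and bowl above 25 N).
It fails at once if the clay block is moved by more than 30 mm (distance of clay_block from where it was at the start of the episode above 0.03 m).
It also fails if it takes over 51 s, if anything falls off the work surface, if the arm or the gripper's body presses on something with over 40 N, if the wrist force passes 120 N, or if a joint passes its speed limit or range.

## Working session

There is one attempt and no reset: what is moved stays moved. The work goes in short steps, Python scripts to look and compute and a shell command to move; the robot and the scene stay as the last step left them, time stands still between calls to the robot, and variables do not carry over. Pictures are saved under pics/ and viewed, and the job is handed in when it is done.

```bash
ls; mkdir -p pics; python3 - <<'E'
from rig import arm
import cv2,pickle
s=arm.observe();print(s)
d={}
for n in("scene","top"):
    c=arm.capture(n);d[n]=c
    cv2.imwrite(f"pics/{n}0.png",c["color"][:,:,::-1]);print(n,c["K"],c["xyz"],c["orientation"])
pickle.dump(d,open("cap0.pkl","wb"))
E
```

```text
pics
{'time': 0.0, 'joints': array([-7.25128868e+01,  2.81625917e+01,  8.93489027e+01,  1.92691685e-03,
        6.25514136e+01, -6.05160425e+00]), 'qd': array([ 0.00577619,  0.00154996,  0.05572607,  0.04275811,  0.0082184 ,
       -0.08130643]), 'tau': array([-3.78892364e-04, -6.18451595e+01, -2.61589354e+01, -1.25664769e-04,
        4.15098868e-03, -8.46721434e-06]), 'position': array([ 0.24955366, -0.57277141,  0.23075197]), 'eef_rot': array([-97.60777344,  89.93706883, 105.93005483]), 'force': array([-0.28224063, -0.73192534,  0.81806762]), 'wrist_torque': array([ 0.05522723, -0.00069841, -0.02238494]), 'grip_width': 0.9984367076045608}
scene [[535.01543722   0.         315.24111465]
 [  0.         535.01543722 233.31509031]
 [  0.           0.           1.        ]] [-0.16855982  0.71960632  0.6861163 ] [-120.86742819    1.3922818  -134.85875686]
top [[587.5324272    0.         318.81014879]
 [  0.         587.5324272  233.66689867]
 [  0.           0.           1.        ]] [0.35851858 0.00886978 1.60124419] [-172.4895566     0.19470165  -88.86055209]
```

View pics/scene0.png

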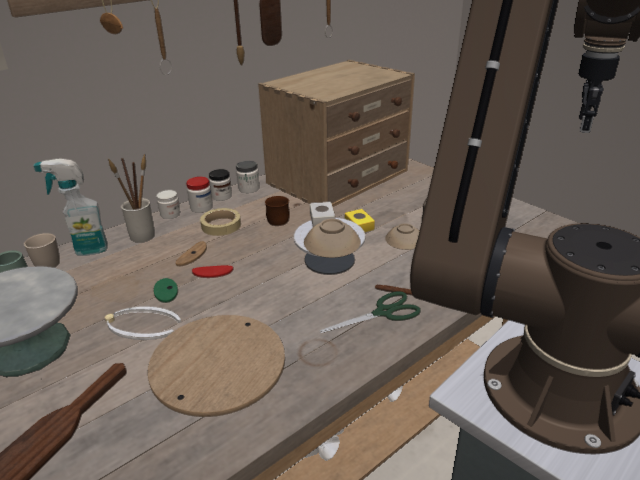

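View pics/top0.png

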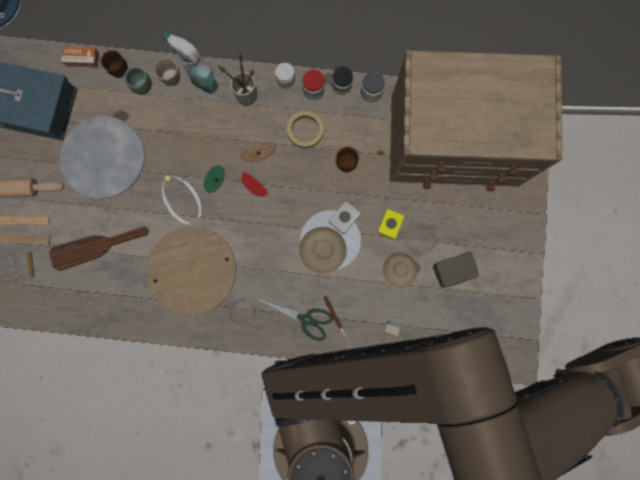

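Candidates in the top view:
- **Mould:** the white block at (344,216), on the wheel. The yellow block at (391,224) is the decoy.
- **Bowl:** the large one at (323,250), on the wheel. The small one at (400,269) is on the table.
- **Bat:** the wooden disc at (192,270). The grey disc at (102,157) is a metal turntable.
- **Clay block:** (457,269).

I choose the white mould and the large bowl, both on the head centred near (330,240). Next I'll check them in a crop and measure.

```bash
cat > h.py <<'E'
import numpy as np,cv2
from scipy.spatial.transform import Rotation as R
def rot(c): return R.from_euler('xyz',c["orientation"],degrees=True).as_matrix()
def ray(c,uv,z):
    uv=np.atleast_2d(np.asarray(uv,float)); K=c["K"]
    d=np.c_[(uv[:,0]-K[0,2])/K[0,0],(uv[:,1]-K[1,2])/K[1,1],np.ones(len(uv))]@rot(c).T
    o=np.asarray(c["xyz"]); return o+d*((z-o[2])/d[:,2])[:,None]
def cloud(c):
    K=c["K"];v,u=np.mgrid[:480,:640];Z=c["depth"]
    P=np.stack([(u-K[0,2])/K[0,0]*Z,(v-K[1,2])/K[1,1]*Z,Z],-1)
    return P@rot(c).T+np.asarray(c["xyz"])
def proj(c,P):
    p=(np.atleast_2d(P)-np.asarray(c["xyz"]))@rot(c);q=p@c["K"].T;return q[:,:2]/q[:,2:]
E
python3 - <<'E'
import pickle;from h import *
d=pickle.load(open("cap0.pkl","rb"));c=d["top"]
im=c["color"][:,:,::-1]
cv2.imwrite("pics/crop0.png",cv2.resize(im[180:310,270:450],None,fx=4,fy=4,interpolation=cv2.INTER_CUBIC))
hsv=cv2.cvtColor(im,cv2.COLOR_BGR2HSV);P=cloud(c)
for n,(u,v) in dict(mould=(338,208),moul2=(352,222),recess=(344,216),bowlfoot=(323,250),head=(350,245),bat=(192,290),table=(250,230),clay=(457,269),wall=(323,268)).items(): print(n,im[v,u],hsv[v,u],P[v,u].round(4))
E
```

```text
mould [109 117 123] [ 17  29 123] [ 6.421e-01 -3.310e-02 -2.000e-04]
moul2 [148 152 151] [ 38   7 152] [ 0.5901 -0.0678  0.0887]
recess [70 76 81] [16 35 81] [ 0.6037 -0.0463  0.0999]
bowlfoot [ 94 109 120] [ 17  55 120] [0.5132 0.0063 0.1094]
head [169 163 158] [106  17 169] [ 0.5313 -0.064   0.0754]
bat [ 87 109 126] [ 17  79 126] [0.408 0.357 0.013]
table [ 98 106 112] [ 17  32 112] [ 0.5762  0.2083 -0.0017]
clay [70 76 81] [16 35 81] [ 0.4755 -0.347   0.056 ]
wall [ 91 109 121] [ 18  63 121] [0.4686 0.0054 0.0905]
```

View pics/crop0.png

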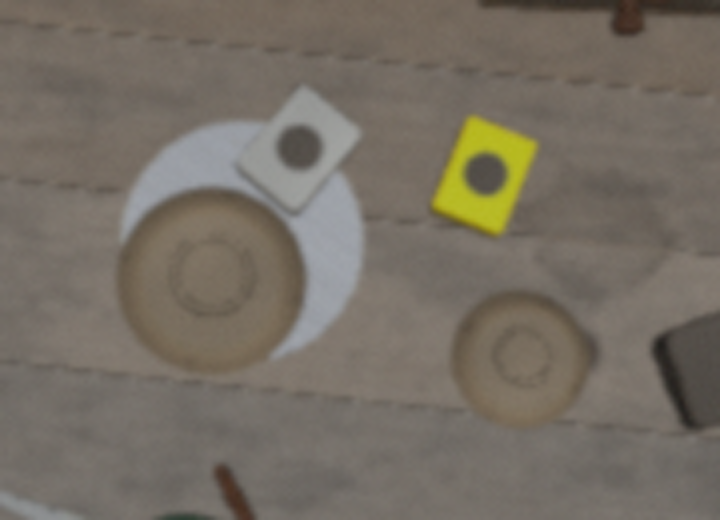

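The crop confirms it: the white mould is on the head at crop (300,148), the large bowl at (212,280), and the yellow block and small bowl stand off to the right. Now I'll fit the positions.

```bash
cat > m.py <<'E'
import pickle;from h import *
from scipy.optimize import least_squares
def circ(p,r=None):
    m=p.mean(0)
    f=(lambda x:np.hypot(*(p-x[:2]).T)-r) if r else (lambda x:np.hypot(*(p-x[:2]).T)-x[2])
    s=least_squares(f,list(m)+([] if r else [.06]),loss='soft_l1',f_scale=.002);return s.x,np.abs(s.fun).mean()
def headmask(im):
    i=im.astype(int);return ((i[:,:,0]-i[:,:,2]>4)&(i.min(2)>110)).astype(np.uint8)
def big(m,roi):
    z=np.zeros_like(m);u0,u1,v0,v1=roi;z[v0:v1,u0:u1]=m[v0:v1,u0:u1]
    z=cv2.morphologyEx(z,cv2.MORPH_OPEN,np.ones((3,3),np.uint8))
    cs,_=cv2.findContours(z,cv2.RETR_EXTERNAL,cv2.CHAIN_APPROX_NONE);return max(cs,key=cv2.contourArea)
E
python3 - <<'E'
from m import *
c=pickle.load(open("cap0.pkl","rb"))["top"];im=c["color"][:,:,::-1];i=im.astype(int)
roi=(290,375,195,285)
h=big(headmask(im),roi)[:,0]
w=ray(c,h,.07)[:,:2]
# points of head outline: convex hull-ish: two stage
x=np.array([.53,-.01])
for k in range(10):
    r=np.hypot(*(w-x).T);s=w[np.abs(r-.08)<.012 if k<4 else np.abs(r-.08)<.004];x,e=circ(s,.08)
print("head",x,e,len(s),circ(s))
# mould
mm=((i.min(2)>132)&(i[:,:,0]-i[:,:,2]<=4)).astype(np.uint8)
mm=cv2.morphologyEx(mm,cv2.MORPH_OPEN,np.ones((5,5),np.uint8))
cm=big(mm,(325,365,195,240));
W=ray(c,cm[:,0],.10)[:,:2];rect=cv2.minAreaRect((W*1000).astype(np.float32));print("mould",rect,cv2.boxPoints(rect))
rp=(np.array([[305,87],[362,133],[297,205],[240,160]])/4+[270,180])-.375
Q=ray(c,rp,.10)[:,:2]*1000;print("hand",Q.round(1),Q.mean(0))
rec=ray(c,np.array([[299,147]])/4+[[269.6,179.6]],.097);print("recess",rec)
# bowl: brown sat
hs=cv2.cvtColor(im,cv2.COLOR_BGR2HSV)
b=((hs[:,:,1]>44)).astype(np.uint8)
cb=big(b,(290,352,215,280));W=ray(c,cb[:,0],.072)[:,:2];print("bowl rim",circ(W),circ(W,.062))
# bat
bt=(hs[:,:,1]>65).astype(np.uint8);bt=cv2.morphologyEx(bt,cv2.MORPH_CLOSE,np.ones((7,7),np.uint8));cc=big(bt,(140,245,215,325));W=ray(c,cc[:,0],.012)[:,:2];print("bat",circ(W))
o=im.copy();cv2.drawContours(o,[cb],-1,(0,0,255));cv2.drawContours(o,[cc],-1,(0,255,0));cv2.drawContours(o,[cm],-1,(255,0,0));cv2.drawContours(o,[h[:,None]],-1,(255,255,0))
cv2.imwrite("pics/seg0.png",cv2.resize(o[180:330,130:380],None,fx=3,fy=3))
E
```

```text
head [ 0.54532255 -0.00761582] 0.0006943672410735257 45 (array([ 0.5439259 , -0.01329199,  0.07471997]), np.float64(0.0005644676946904687))
mould ((587.0716552734375, -35.553367614746094), (55.071746826171875, 29.639863967895508), 48.3541259765625) [[557.6989   -46.281784]
 [579.84784  -65.97821 ]
 [616.4444   -24.824951]
 [594.2955    -5.128525]]
hand [[642.2 -50.7]
 [612.7 -87.9]
 [564.8 -46.6]
 [593.5  -9.3]] [603.28047311 -48.62207251]
recess [[ 0.60324927 -0.04736595  0.097     ]]
bowl rim (array([0.51609804, 0.00889773, 0.05972651]), np.float64(0.0007746016146831375)) (array([0.5162346 , 0.00892448]), np.float64(0.0022729526971544253))
bat (array([0.46208544, 0.36195589, 0.11744928]), np.float64(0.0006831247589260071))
```

View pics/seg0.png

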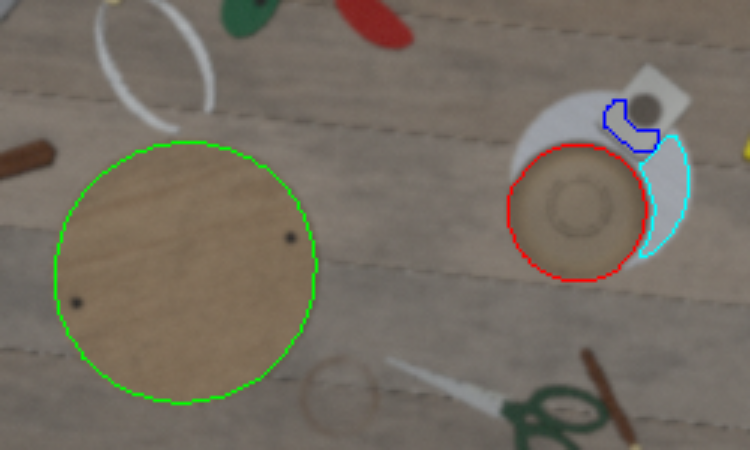

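```bash
python3 - <<'E'
from m import *
from rig import arm
s=arm.observe();M=R.from_euler('xyz',s["eef_rot"],degrees=True).as_matrix();print("jaw yaw",np.degrees(np.arctan2(M[1,1],M[0,1])),M.round(2).tolist())
c=pickle.load(open("cap0.pkl","rb"))["top"]
pt=np.array([[121,235],[240,120],[365,240],[150,165],[180,137],[335,320],[300,348],[363,215]])/4+[269.6,179.6]
W=ray(c,pt,.07)[:,:2];print(circ(W),circ(W,.08))
E
python3 -m inch '[{"xyz":[25,45,0],"twist":0},{"xyz":[45,90,0],"twist":0},{"xyz":[65,135,0],"twist":0},{"xyz":[85,180,0],"twist":0},{"xyz":[105,225,0],"twist":0}]'
```

```text
jaw yaw -66.46368423499375 [[-0.0, 0.4, -0.92], [0.0, -0.92, -0.4], [-1.0, -0.0, -0.0]]
(array([ 0.54515844, -0.01278743,  0.07990724]), np.float64(0.00031401642930961766)) (array([ 0.54510891, -0.01274824]), np.float64(0.00032799332364973413))
time: 0.6
position: [0.3549, -0.3461, 0.2312]
eef_rot: [-79.2, 90.0, 124.3]
force: [0.7, -0.4, 0.8]
grip_width: 1.001
```

```bash
python3 -m inch '[{"xyz":[25,40,0],"twist":8},{"xyz":[50,80,0],"twist":16},{"xyz":[75,120,0],"twist":24},{"xyz":[100,160,0],"twist":32},{"xyz":[125,200,0],"twist":40}]'
python3 -m inch '[{"xyz":[20,15,0],"twist":8},{"xyz":[40,30,0],"twist":16},{"xyz":[60,45,0],"twist":24},{"xyz":[80,60,0],"twist":32},{"xyz":[90,80,0],"twist":40}]'
python3 -m inch '[{"xyz":[0,0,0],"twist":8},{"xyz":[0,0,0],"twist":16},{"xyz":[0,0,0],"twist":24},{"xyz":[0,0,0],"twist":32},{"xyz":[0,0,0],"twist":36}]'
python3 - <<'E'
from h import *;from rig import arm;import pickle
c=arm.capture("wrist");pickle.dump(c,open("w1.pkl","wb"));cv2.imwrite("pics/w1.png",c["color"][:,:,::-1]);print(c["xyz"],c["orientation"]);s=arm.observe();print(s["position"],s["joints"],s["time"])
E
```

```text
time: 1.1
position: [0.4803, -0.1462, 0.2313]
eef_rot: [0.0, 90.0, -116.1]
force: [0.1, -0.3, 0.5]
grip_width: 1.0
time: 1.6
position: [0.5708, -0.0675, 0.2308]
eef_rot: [-107.6, 90.0, 176.3]
force: [0.1, 0.0, 0.2]
grip_width: 1.001
time: 2.1
position: [0.5695, -0.0679, 0.231]
eef_rot: [-160.5, 90.0, 159.3]
force: [-0.7, -0.7, -0.6]
grip_width: 1.0
[ 0.51010979 -0.01680851  0.37244322] [1.62179573e+02 2.63259442e-02 4.99188560e+01]
[ 0.56948464 -0.06795496  0.23104021] [-1.34049460e+01  2.39624298e+01  9.67016042e+01  5.50762052e-03
  5.93691142e+01 -6.33734402e+01] 2.15
```

View pics/w1.png

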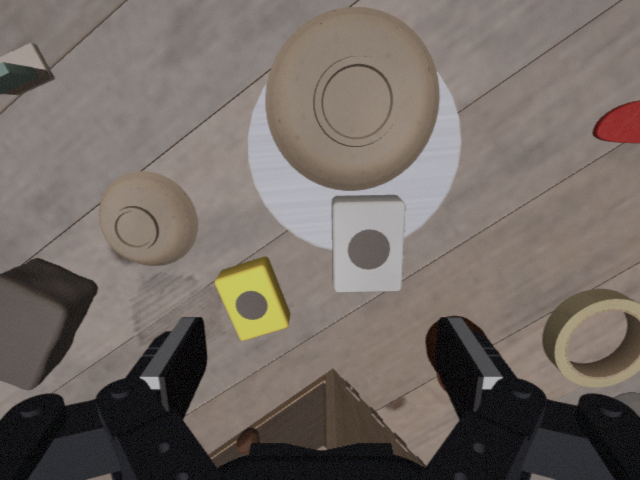

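```bash
python3 - <<'E'
from m import *
c=pickle.load(open("w1.pkl","rb"));im=c["color"][:,:,::-1]
cv2.imwrite("pics/w1c.png",cv2.resize(im[0:310,230:480],None,fx=2.4,fy=1.9))
cv2.imwrite("pics/w1m.png",cv2.resize(im[180:305,310:430],None,fx=4.7,fy=4.7))
print(R.from_matrix(rot(c)).as_matrix().round(3).tolist())
P=cloud(c)
for p in [(345,250),(395,250),(369,215),(369,280)]: print(P[p[1],p[0]].round(4))
h=big(headmask(im),(235,480,40,260))[:,0];w=ray(c,h,.07)[:,:2];x=np.array([.545,-.0128])
for k in range(8):
    r=np.hypot(*(w-x).T);s=w[np.abs(r-.08)<(.01 if k<4 else .003)];x,e=circ(s,.08)
print("head",x,e,len(s),circ(s))
Q=ray(c,[[335,291],[402,290],[404,204],[333,204]],.10)[:,:2];print(Q.round(4).tolist(),Q.mean(0));print(ray(c,[369,249],.097))
g=Q[0]-Q[3];print(np.degrees(np.arctan2(g[1],g[0])),np.linalg.norm(g),np.linalg.norm(Q[0]-Q[1]))
# foot
print("foot",ray(c,[357,102],.115), ray(c,[[322,102],[392,102],[357,65],[357,139]],.115).round(4).tolist())
E
```

```text
[[0.644, 0.729, 0.234], [0.765, -0.613, -0.197], [-0.0, 0.306, -0.952]]
[ 0.5928 -0.0635  0.0978]
[ 0.6161 -0.0355  0.0982]
[ 0.5828 -0.0338  0.1   ]
[ 0.6223 -0.0645  0.0987]
head [ 0.54147213 -0.01150414] 0.0012513961548771468 221 (array([ 0.54469293, -0.01405733,  0.07714103]), np.float64(0.0003871892888152257))
[[0.6125, -0.0892], [0.644, -0.0504], [0.5923, -0.0103], [0.5604, -0.0482]] [ 0.60229944 -0.04950537]
[[ 0.60369621 -0.04969247  0.097     ]]
-38.24847835824741 0.06624804995900438 0.050044312691568504
foot [[0.51825717 0.00506218 0.115     ]] [[0.5045, -0.0113, 0.115], [0.532, 0.0214, 0.115], [0.502, 0.018, 0.115], [0.5354, -0.0085, 0.115]]
```

View pics/w1m.png

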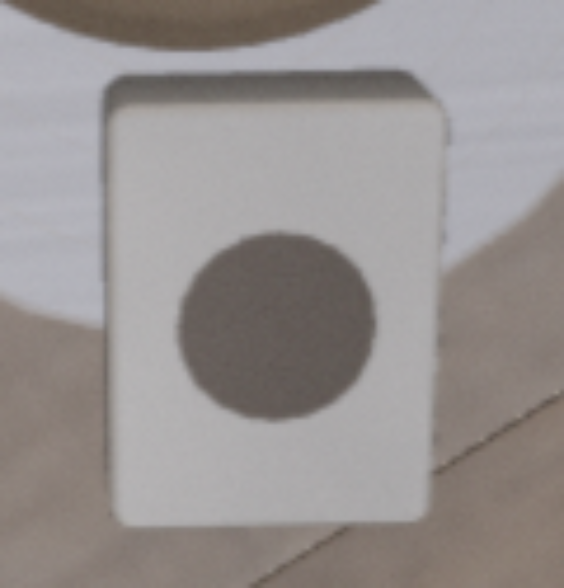

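View pics/w1c.png

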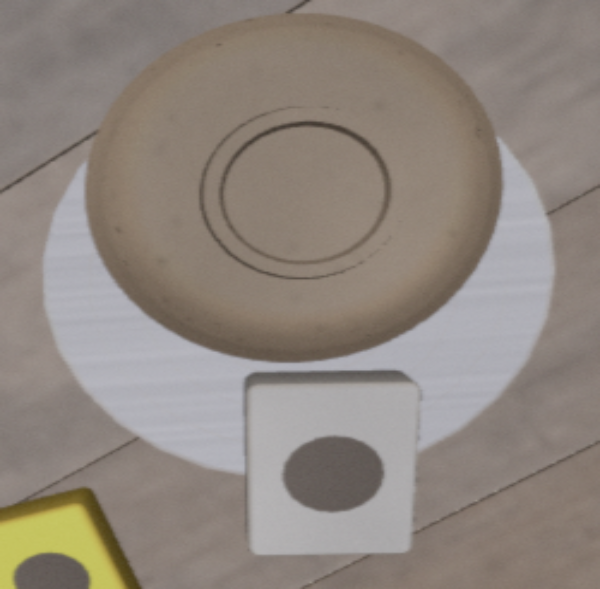

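Mould centre is about (0.603, -0.049) with its long axis at about -39°. I'll move above it and go down.

```bash
python3 -m inch '[{"xyz":[34,19,0],"twist":1},{"xyz":[34,19,-40],"twist":1},{"xyz":[34,19,-80],"twist":1},{"xyz":[34,19,-105],"twist":1},{"xyz":[34,19,-105],"twist":1}]'
python3 - <<'E'
from h import *;from rig import arm;import pickle
c=arm.capture("wrist");cv2.imwrite("pics/w2.png",c["color"][:,:,::-1]);s=arm.observe();print(s["position"],s["joints"],s["time"])
E
```

```text
time: 2.65
position: [0.602, -0.0487, 0.123]
eef_rot: [-152.0, 89.6, 168.5]
force: [0.6, 0.4, -0.5]
grip_width: 1.001
[ 0.60311055 -0.04892166  0.12525356] [-1.08911937e+01  3.35102323e+01  9.81741432e+01  4.18706132e-03
  4.84848026e+01 -6.13661928e+01] 2.7
```

View pics/w2.png

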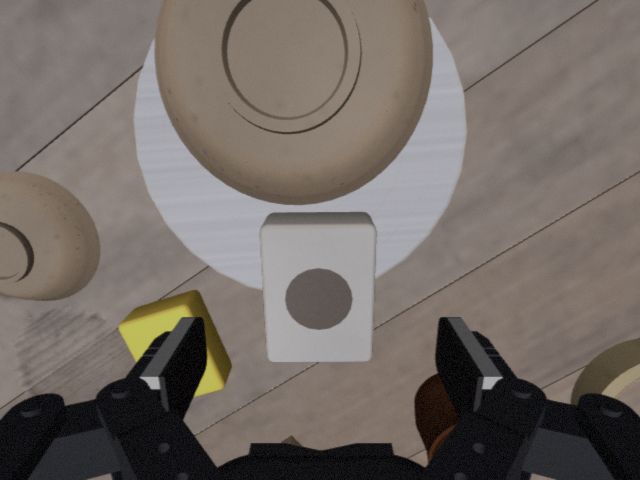

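The mould at (319,299) is centred between the fingers and aligned with them. Going down and gripping.

```bash
python3 -m inch '[{"xyz":[0,0,-20],"twist":0},{"xyz":[0,0,-35],"twist":0},{"xyz":[0,0,-45],"twist":0},{"xyz":[0,0,-48],"twist":0},{"xyz":[0,0,-48],"twist":0}]'
python3 -m inch '[{"xyz":[0,0,0],"twist":0},{"xyz":[0,0,0],"twist":0},{"xyz":[0,0,0],"twist":0},{"xyz":[0,0,0],"twist":0},{"xyz":[0,0,0],"twist":0}]' 255
python3 -m inch '[{"xyz":[0,0,0],"twist":0},{"xyz":[0,0,0],"twist":0},{"xyz":[0,0,0],"twist":0}]'
```

```text
time: 3.2
position: [0.604, -0.0491, 0.079]
eef_rot: [31.2, 90.0, -8.3]
force: [0.2, 0.6, 0.8]
grip_width: 1.0
time: 3.7
position: [0.604, -0.0491, 0.0794]
eef_rot: [31.8, 89.9, -7.7]
force: [-0.6, 0.2, 7.1]
grip_width: 0.596
time: 4.0
position: [0.604, -0.049, 0.0793]
eef_rot: [31.1, 89.9, -8.4]
force: [-1.2, 1.0, 6.6]
grip_width: 0.591
```

```bash
python3 -m inch '[{"xyz":[0,0,5],"twist":0},{"xyz":[0,0,20],"twist":0},{"xyz":[0,0,40],"twist":0},{"xyz":[0,0,65],"twist":0},{"xyz":[0,0,90],"twist":0}]'
python3 - <<'E'
from h import *;from rig import arm;import pickle
c=arm.capture("scene");cv2.imwrite("pics/s3.png",c["color"][:,:,::-1]);
c=arm.capture("wrist");cv2.imwrite("pics/w3.png",c["color"][:,:,::-1]);s=arm.observe();print(s["position"],s["force"],s["time"],s["grip_width"])
E
```

```text
time: 4.5
position: [0.6033, -0.0489, 0.1693]
eef_rot: [-159.6, 90.0, 161.0]
force: [0.4, -0.9, -3.1]
grip_width: 0.595
[ 0.60473989 -0.04917866  0.1716158 ] [ 0.21755537 -0.36365189 -1.87178272] 4.6 0.5962429024987297
```

View pics/s3.png

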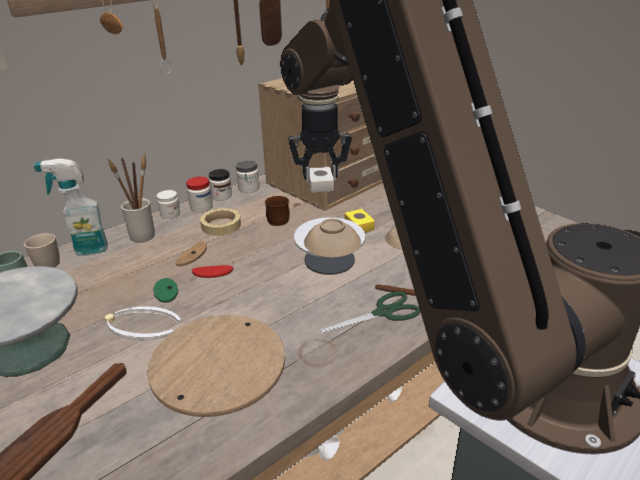

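View pics/w3.png

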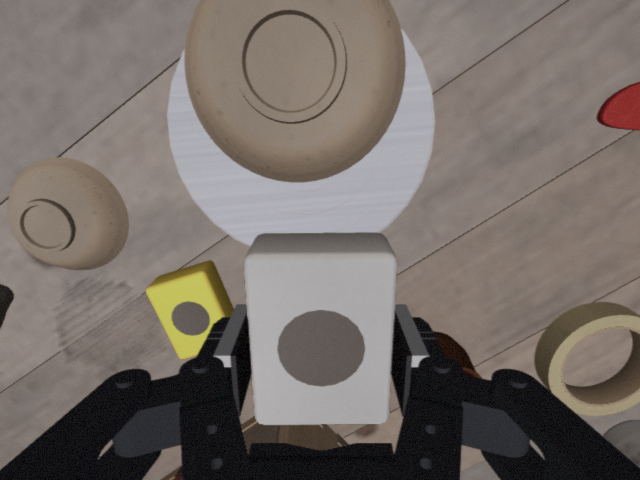

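The mould is held squarely at about (320,345) in the wrist view. Carrying it to the bat.

```bash
python3 -m inch '[{"xyz":[-10,30,0],"twist":0},{"xyz":[-25,75,0],"twist":0},{"xyz":[-40,120,0],"twist":0},{"xyz":[-55,160,0],"twist":0},{"xyz":[-70,205,0],"twist":0}]'
python3 -m inch '[{"xyz":[-15,45,0],"twist":0},{"xyz":[-30,90,0],"twist":0},{"xyz":[-45,135,0],"twist":0},{"xyz":[-60,175,0],"twist":0},{"xyz":[-72,205,0],"twist":0}]'
python3 -m inch '[{"xyz":[0,0,0],"twist":0},{"xyz":[0,0,-30],"twist":0},{"xyz":[0,0,-65],"twist":0},{"xyz":[0,0,-100],"twist":0},{"xyz":[0,0,-125],"twist":0}]'
python3 -m inch '[{"xyz":[0,0,0],"twist":0},{"xyz":[0,0,-5],"twist":0},{"xyz":[0,0,-10],"twist":0}]'
python3 - <<'E'
from rig import arm;s=arm.observe();print(s["position"],s["force"],s["joints"],s["time"],s["grip_width"])
E
```

```text
time: 5.1
position: [0.5324, 0.1572, 0.1675]
eef_rot: [-131.6, 89.9, -171.1]
force: [0.0, 0.2, -2.0]
grip_width: 0.592
time: 5.6
position: [0.4601, 0.3631, 0.1674]
eef_rot: [-118.7, 89.9, -158.1]
force: [0.7, 0.1, -3.3]
grip_width: 0.596
time: 6.1
position: [0.4609, 0.3598, 0.0407]
eef_rot: [-107.6, 89.8, -147.1]
force: [0.2, -0.3, -1.2]
grip_width: 0.598
time: 6.4
position: [0.4623, 0.3611, 0.0343]
eef_rot: [70.6, 89.9, 31.1]
force: [0.3, -0.1, -1.5]
grip_width: 0.597
[0.46228818 0.36112546 0.03426764] [ 0.30000327 -0.09064564 -1.50843464] [ 3.15461002e+01  3.98226212e+01  1.04197844e+02 -1.46402663e-03
  3.58608563e+01 -1.89796761e+01] 6.4 0.5971536557542823
```

```bash
python3 -m inch '[{"xyz":[0,0,-4],"twist":0},{"xyz":[0,0,-7],"twist":0},{"xyz":[0,0,-9],"twist":0},{"xyz":[0,0,-9],"twist":0}]'
python3 -m inch '[{"xyz":[0,0,-2],"twist":0},{"xyz":[0,0,-2],"twist":0},{"xyz":[0,0,-2],"twist":0}]'
```

```text
time: 6.8
position: [0.4616, 0.361, 0.0243]
eef_rot: [75.2, 90.0, 35.7]
force: [-0.4, -0.9, -2.0]
grip_width: 0.596
time: 7.1
position: [0.4616, 0.361, 0.0224]
eef_rot: [91.5, 90.0, 52.1]
force: [0.4, -0.3, -2.0]
grip_width: 0.593
```

```bash
python3 -m inch '[{"xyz":[0,0,-1],"twist":0},{"xyz":[0,0,-2],"twist":0},{"xyz":[0,0,-2],"twist":0}]'
python3 -m inch '[{"xyz":[0,0,-1],"twist":0},{"xyz":[0,0,-1],"twist":0},{"xyz":[0,0,-1],"twist":0}]'
```

```text
time: 7.4
position: [0.4617, 0.3611, 0.0219]
eef_rot: [70.9, 89.9, 31.4]
force: [-5.0, -2.0, 17.1]
grip_width: 0.594
time: 7.7
position: [0.4617, 0.3611, 0.0218]
eef_rot: [68.2, 89.9, 28.8]
force: [-7.6, -4.4, 28.6]
grip_width: 0.591
```

```bash
python3 -m inch '[{"xyz":[0,0,2],"twist":0},{"xyz":[0,0,2],"twist":0}]'
python3 -m inch '[{"xyz":[0,0,0],"twist":0},{"xyz":[0,0,0],"twist":0},{"xyz":[0,0,0],"twist":0},{"xyz":[0,0,0],"twist":0},{"xyz":[0,0,0],"twist":0}]' 0
python3 -m inch '[{"xyz":[0,0,10],"twist":0},{"xyz":[0,0,30],"twist":0},{"xyz":[0,0,60],"twist":0},{"xyz":[0,0,100],"twist":0},{"xyz":[0,0,140],"twist":0}]'
python3 - <<'E'
from h import *;from rig import arm;import pickle
c=arm.capture("wrist");cv2.imwrite("pics/w4.png",c["color"][:,:,::-1]);s=arm.observe();print(s["position"],s["force"],s["time"],s["grip_width"])
P=cloud(c);print(P[330,300:345:10].round(3).tolist())
E
```

```text
time: 7.9
position: [0.4618, 0.3611, 0.0219]
eef_rot: [74.6, 89.9, 35.1]
force: [-2.7, -0.2, 12.1]
grip_width: 0.592
time: 8.4
position: [0.4616, 0.361, 0.0212]
eef_rot: [-123.8, 90.0, -163.2]
force: [0.1, -0.3, -1.2]
grip_width: 0.999
time: 8.9
position: [0.4613, 0.3608, 0.1633]
eef_rot: [-107.2, 90.0, -146.7]
force: [0.0, -0.1, -0.9]
grip_width: 0.999
[0.46330212 0.3621367  0.16982729] [1.81590837 0.91008455 6.17075986] 8.95 0.9989677524223317
[[0.522, 0.29, 0.012], [0.527, 0.296, 0.01], [0.533, 0.302, 0.011], [0.538, 0.309, 0.012], [0.542, 0.316, 0.012]]
```

View pics/w4.png

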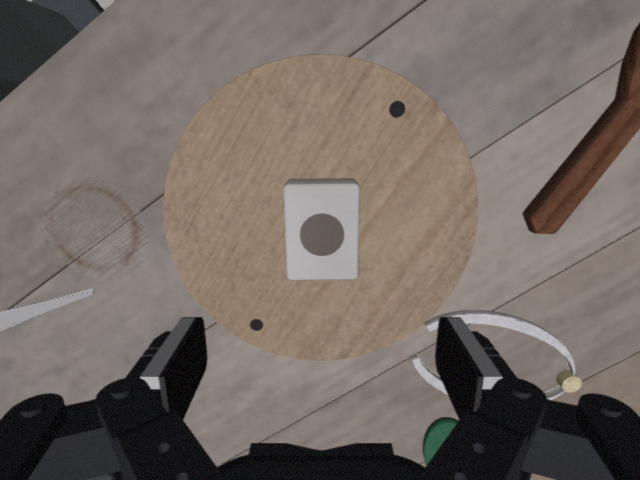

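The mould lies flat and upright near the middle of the bat, at (322,235). Next is the bowl, with a fresh top view first.

```bash
python3 - <<'E'
from m import *;from rig import arm
c=arm.capture("top");pickle.dump(c,open("t5.pkl","wb"));im=c["color"][:,:,::-1]
cv2.imwrite("pics/t5.png",cv2.resize(im[190:300,140:380],None,fx=3.3,fy=3.3,interpolation=cv2.INTER_CUBIC))
h=big(headmask(im),(290,375,195,285))[:,0];w=ray(c,h,.07)[:,:2];x=np.array([.545,-.0128])
for k in range(8):
    r=np.hypot(*(w-x).T);s=w[np.abs(r-.08)<(.01 if k<4 else .004)];x,e=circ(s,.08)
print("head",x,e,len(s),circ(s))
hs=cv2.cvtColor(im,cv2.COLOR_BGR2HSV)
cb=big((hs[:,:,1]>44).astype(np.uint8),(290,352,215,285));W=ray(c,cb[:,0],.072)[:,:2];print("bowl rim",circ(W))
E
```

```text
head [ 0.541665   -0.00775506] 0.0012269555280723123 83 (array([ 0.54429504, -0.01123096,  0.07655014]), np.float64(0.0005770009469944752))
bowl rim (array([0.51586848, 0.00837836, 0.05970807]), np.float64(0.0007565243098207886))
```

View pics/t5.png

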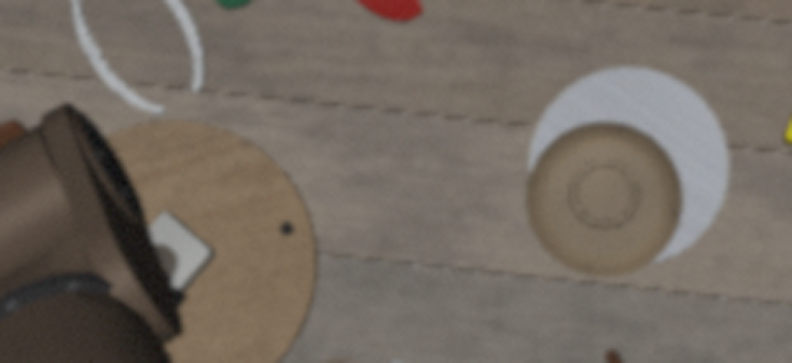

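```bash
python3 -m inch '[{"xyz":[0,-30,0],"twist":1},{"xyz":[0,-75,0],"twist":2},{"xyz":[-5,-120,0],"twist":3},{"xyz":[-5,-165,0],"twist":4},{"xyz":[-10,-210,0],"twist":5}]' 75
python3 -m inch '[{"xyz":[0,-45,0],"twist":0},{"xyz":[-2,-85,0],"twist":0},{"xyz":[-3,-99,0],"twist":0},{"xyz":[-3,-99,-20],"twist":0},{"xyz":[-3,-99,-40],"twist":0}]'
python3 - <<'E'
from h import *;from rig import arm;import pickle
c=arm.capture("wrist");pickle.dump(c,open("w6.pkl","wb"));cv2.imwrite("pics/w6.png",c["color"][:,:,::-1]);s=arm.observe();print(s["position"],s["force"],s["time"],s["grip_width"],s["joints"])
M=R.from_euler('xyz',s["eef_rot"],degrees=True).as_matrix();print("jaw yaw",np.degrees(np.arctan2(M[1,1],M[0,1])))
E
```

```text
time: 9.5
position: [0.4513, 0.1494, 0.1614]
eef_rot: [44.3, 90.0, 9.9]
force: [0.7, 0.4, -0.0]
grip_width: 0.705
time: 10.0
position: [0.4487, 0.0513, 0.1213]
eef_rot: [35.7, 89.9, 1.1]
force: [-0.1, -0.6, -0.4]
grip_width: 0.706
[0.44748224 0.05155121 0.11858496] [-1.68335721 -0.4257269  -3.48773647] 10.05 0.7045412369838887 [-1.84360600e+00  2.41735826e+01  1.19942863e+02  7.88978773e-03
  3.60378663e+01 -5.73257259e+01]
jaw yaw 55.47582545026932
```

View pics/w6.png

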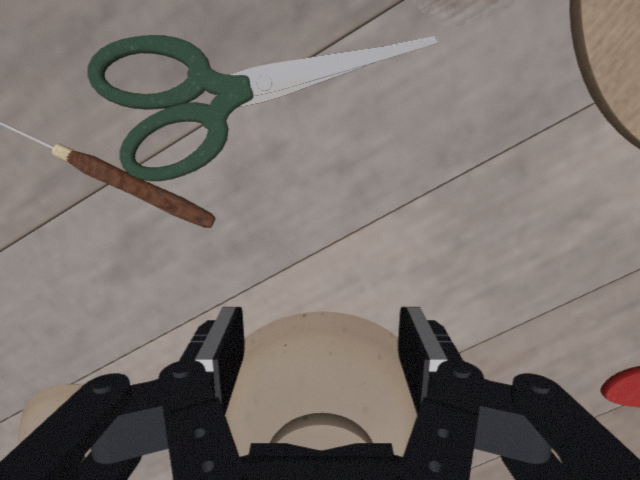

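```bash
python3 -m inch '[{"xyz":[0,0,-20],"twist":0},{"xyz":[0,0,-35],"twist":0},{"xyz":[0,0,-43],"twist":0},{"xyz":[0,0,-43],"twist":0}]'
python3 -m inch '[{"xyz":[4,-3,0],"twist":0},{"xyz":[8,-6,0],"twist":0},{"xyz":[11,-8,0],"twist":0},{"xyz":[12,-8,0],"twist":0},{"xyz":[12,-8,0],"twist":0}]'
python3 - <<'E'
from h import *;from rig import arm;import pickle
c=arm.capture("scene");cv2.imwrite("pics/s7.png",cv2.resize(c["color"][180:300,240:440,::-1],None,fx=4,fy=4));s=arm.observe();print(s["position"],s["force"],s["time"],s["grip_width"])
E
```

```text
time: 10.45
position: [0.4482, 0.0521, 0.0779]
eef_rot: [-149.8, 89.9, 175.8]
force: [0.4, 0.2, 0.5]
grip_width: 0.702
time: 10.95
position: [0.4608, 0.0439, 0.0785]
eef_rot: [40.7, 90.0, 6.2]
force: [-1.0, -0.1, 0.4]
grip_width: 0.708
[0.46062342 0.04397335 0.07842968] [ 0.98182774 -0.362844    0.35463227] 11.0 0.705357534397273
```

View pics/s7.png

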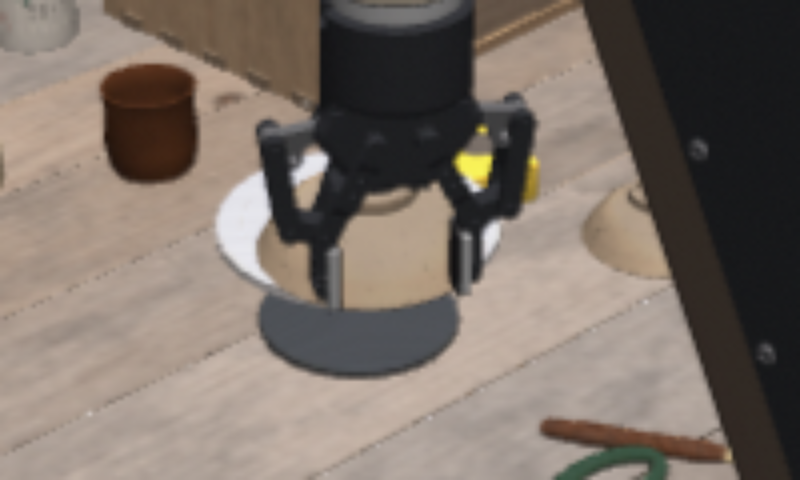

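```bash
python3 -m inch '[{"xyz":[3,-2,0],"twist":0},{"xyz":[5,-4,0],"twist":0},{"xyz":[8,-5,0],"twist":0},{"xyz":[10,-7,0],"twist":0},{"xyz":[12,-8,0],"twist":0}]'
python3 -m inch '[{"xyz":[3,-2,0],"twist":0},{"xyz":[5,-3,0],"twist":0},{"xyz":[8,-5,0],"twist":0},{"xyz":[10,-6,0],"twist":0},{"xyz":[12,-8,0],"twist":0}]'
python3 - <<'E'
from h import *;from rig import arm;import pickle
c=arm.capture("scene");pickle.dump(c,open("s8.pkl","wb"));cv2.imwrite("pics/s8.png",cv2.resize(c["color"][180:300,240:440,::-1],None,fx=4,fy=4));
c=arm.capture("top");pickle.dump(c,open("t8.pkl","wb"));cv2.imwrite("pics/t8.png",cv2.resize(c["color"][180:300,240:440,::-1],None,fx=4,fy=4));s=arm.observe();print(s["position"],s["force"],s["time"],s["grip_width"])
E
```

```text
time: 11.5
position: [0.4728, 0.0358, 0.0783]
eef_rot: [150.7, 90.0, 116.2]
force: [-1.0, -0.2, 0.5]
grip_width: 0.708
time: 12.0
position: [0.4848, 0.0279, 0.0783]
eef_rot: [128.4, 90.0, 94.0]
force: [-0.5, 0.5, 0.9]
grip_width: 0.709
[0.48496091 0.02778038 0.07835377] [-0.49300305  0.45866392  0.93624996] 12.1 0.704914460427084
```

View pics/s8.png

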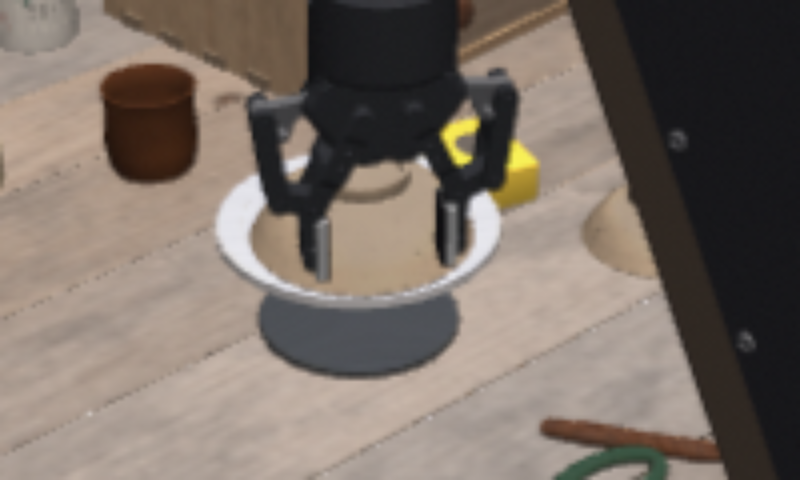

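View pics/t8.png

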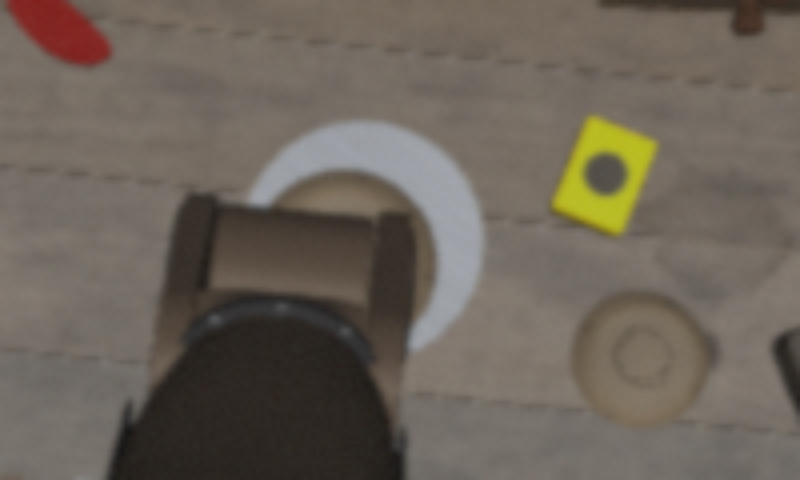

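```bash
python3 -m inch '[{"xyz":[2,-2,0],"twist":0},{"xyz":[5,-4,0],"twist":0},{"xyz":[7,-6,0],"twist":0},{"xyz":[9,-8,0],"twist":0},{"xyz":[9,-8,0],"twist":0}]'
python3 - <<'E'
from m import *;from rig import arm
c=arm.capture("top");pickle.dump(c,open("t9.pkl","wb"));im=c["color"][:,:,::-1]
cv2.imwrite("pics/t9.png",cv2.resize(im[190:290,280:400],None,fx=6,fy=6,interpolation=cv2.INTER_CUBIC));s=arm.observe();print(s["position"],s["force"])
E
```

```text
time: 12.6
position: [0.494, 0.0197, 0.0783]
eef_rot: [35.5, 90.0, 1.0]
force: [-0.1, 0.2, -0.1]
grip_width: 0.707
[0.49388699 0.01978623 0.07832288] [-0.7065224  -0.58252495  0.22773811]
```

View pics/t9.png

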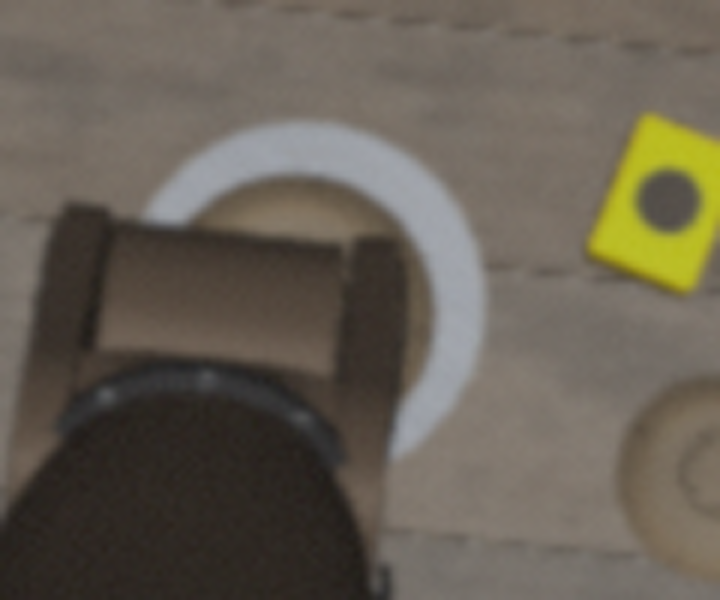

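Near centred. I'll back off and measure with nothing in the way.

```bash
python3 -m inch '[{"xyz":[-8,6,0],"twist":0},{"xyz":[-25,17,0],"twist":0},{"xyz":[-35,24,20],"twist":0},{"xyz":[-35,30,60],"twist":0},{"xyz":[-35,70,90],"twist":0}]'
python3 -m inch '[{"xyz":[0,45,0],"twist":0},{"xyz":[0,90,0],"twist":0},{"xyz":[0,110,0],"twist":0}]'
cat > meas.py <<'E'
from m import *;from rig import arm;import sys
c=arm.capture("top");im=c["color"][:,:,::-1];i=im.astype(int)
cv2.imwrite(sys.argv[1],cv2.resize(im[190:290,280:400],None,fx=6,fy=6,interpolation=cv2.INTER_CUBIC))
m=np.zeros((480,640),np.uint8);m[195:290,285:375]=headmask(im)[195:290,285:375]
m=cv2.morphologyEx(m,cv2.MORPH_OPEN,np.ones((2,2),np.uint8))
cs,hi=cv2.findContours(m,cv2.RETR_CCOMP,cv2.CHAIN_APPROX_NONE)
k=sorted(range(len(cs)),key=lambda k:-len(cs[k]))[:2]
for j in k:
    for z in(.07,): print(len(cs[j]),"centre,r",circ(ray(c,cs[j][:,0],z)[:,:2]))
s=arm.observe();print(s["time"],s["position"],s["force"])
E
python3 meas.py pics/t10.png
```

```text
time: 13.15
position: [0.4581, 0.0891, 0.1699]
eef_rot: [-15.5, 90.0, -50.1]
force: [2.0, -0.4, -0.4]
grip_width: 0.705
time: 13.45
position: [0.4577, 0.203, 0.1687]
eef_rot: [63.5, 89.9, 29.2]
force: [-0.1, -0.4, -0.3]
grip_width: 0.707
165 centre,r (array([ 0.54171753, -0.01451231,  0.07623644]), np.float64(0.0006653553526112927))
140 centre,r (array([ 0.53645953, -0.01038781,  0.06513476]), np.float64(0.000720540573763394))
13.5 [0.45772948 0.20412771 0.16847457] [-0.77372566  1.11544449 -0.47492943]
```

View pics/t10.png

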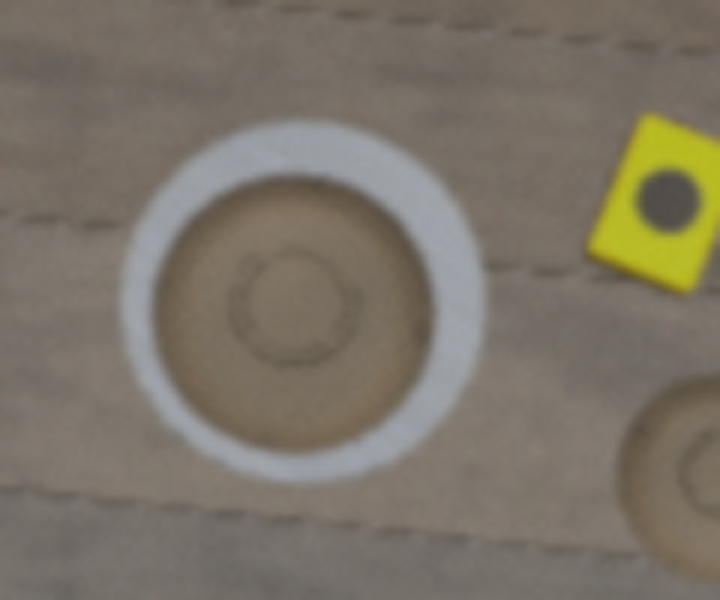

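The bowl is about 7 mm short: bowl centre at crop (295,314), head centre at (304,301). That already meets the 12 mm limit, but one more gentle nudge of about 6 mm will give some margin.

```bash
python3 -m inch '[{"xyz":[0,-45,0],"twist":0},{"xyz":[0,-90,0],"twist":0},{"xyz":[0,-130,0],"twist":0},{"xyz":[0,-155,-25],"twist":0},{"xyz":[0,-160,-60],"twist":0}]'
python3 -m inch '[{"xyz":[0,0,-20],"twist":0},{"xyz":[0,0,-30],"twist":0},{"xyz":[8,-6,-30],"twist":0},{"xyz":[18,-12,-30],"twist":0},{"xyz":[27,-18,-30],"twist":0}]'
python3 -m inch '[{"xyz":[3,-2,0],"twist":0},{"xyz":[6,-3,0],"twist":0},{"xyz":[9,-5,0],"twist":0},{"xyz":[9,-5,0],"twist":0}]'
```

```text
time: 14.0
position: [0.4589, 0.0378, 0.1089]
eef_rot: [29.5, 89.8, -5.1]
force: [1.5, -0.3, -0.9]
grip_width: 0.708
time: 14.5
position: [0.4873, 0.0215, 0.0794]
eef_rot: [30.7, 89.9, -3.8]
force: [0.5, 0.4, -0.7]
grip_width: 0.706
time: 14.9
position: [0.4948, 0.0169, 0.0785]
eef_rot: [47.6, 90.0, 13.1]
force: [-0.0, 1.0, 0.8]
grip_width: 0.706
```

```bash
python3 -m inch '[{"xyz":[2,0,0],"twist":0},{"xyz":[4,0,0],"twist":0},{"xyz":[5,0,0],"twist":0},{"xyz":[5,0,0],"twist":0}]'
python3 -m inch '[{"xyz":[-8,6,0],"twist":0},{"xyz":[-25,17,0],"twist":0},{"xyz":[-38,24,20],"twist":0},{"xyz":[-40,30,60],"twist":0},{"xyz":[-40,70,90],"twist":0}]'
python3 -m inch '[{"xyz":[0,45,0],"twist":0},{"xyz":[0,90,0],"twist":0},{"xyz":[0,110,0],"twist":0},{"xyz":[0,110,0],"twist":0}]'
python3 meas.py pics/t11.png
```

```text
time: 15.3
position: [0.4997, 0.0171, 0.0783]
eef_rot: [155.1, 90.0, 120.6]
force: [-1.4, -0.0, 0.7]
grip_width: 0.707
time: 15.8
position: [0.4591, 0.0861, 0.1698]
eef_rot: [3.7, 90.0, -30.9]
force: [1.5, -0.5, -0.2]
grip_width: 0.704
time: 16.2
position: [0.4589, 0.1993, 0.1683]
eef_rot: [68.7, 90.0, 34.4]
force: [-0.1, -0.5, -0.1]
grip_width: 0.708
164 centre,r (array([ 0.54171439, -0.0145632 ,  0.07619834]), np.float64(0.0006594922834370967))
140 centre,r (array([ 0.54246013, -0.01229321,  0.0653476 ]), np.float64(0.0006543879580997267))
16.25 [0.45885511 0.19799062 0.1681679 ] [ 0.94352682 -0.71037828  0.12828288]
```

View pics/t11.png

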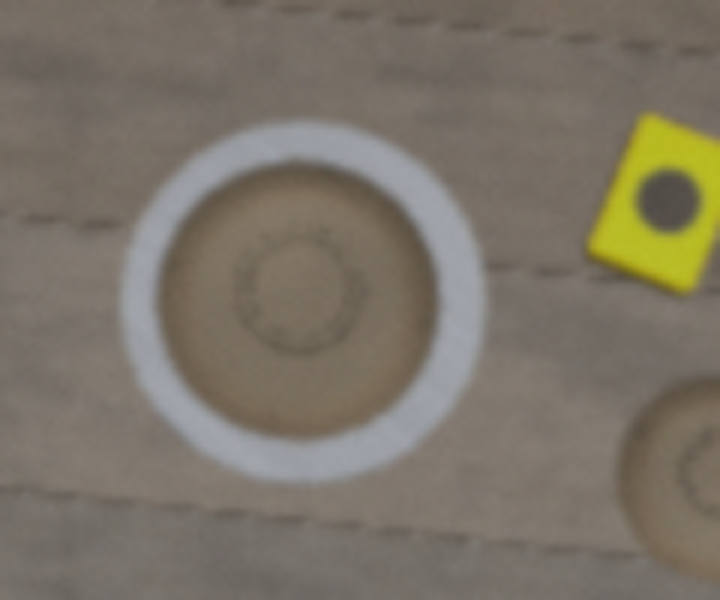

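The bowl is now within about 2–3 mm of centre: bowl at crop (299,300), head at (304,302), with an even rim of head showing all round. The arm is clear, so I'll check the scene view once more and hand in.

```bash
python3 - <<'E'
from h import *;from rig import arm
c=arm.capture("scene");cv2.imwrite("pics/s12.png",c["color"][:,:,::-1]);s=arm.observe();print(s["qd"].round(2),s["time"])
print(arm.finish_job())
E
```

```text
[-1.7  -0.11  0.32 -0.16  0.22 -0.17] 16.3
the job is handed in; nothing more can be done
None
```

View pics/s12.png

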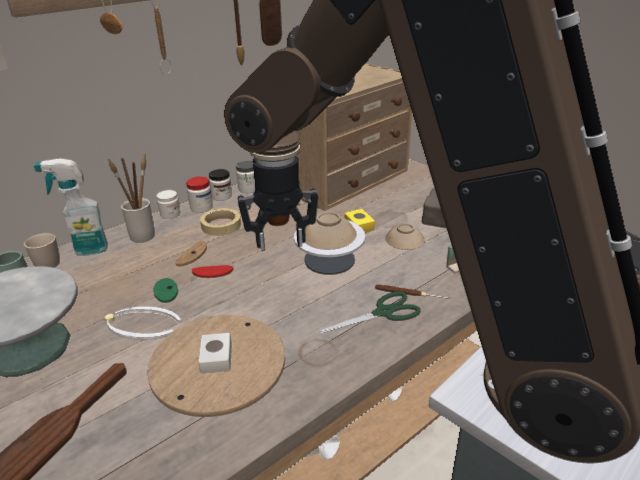

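The job is done and handed in at about 16.3 s of the 51 s allowed. I had no verdict from the simulator, so the results below are from my own last checks.

- **Mould:** I lifted it off the wheel, lowered it until it touched the bat, and let go. The final scene view, at (215,352), shows it flat and upright near the middle of the bat.
- **Bowl:** I slid it with the half-open fingers in two gentle pushes. The first left it about 7 mm off centre, so I added a second nudge. The last top view puts it about 2–3 mm from the head's centre, with head showing evenly all round. The readings at the wrist during the pushes stayed around 1–2 N.
- **Clay block:** the arm never went near it.
- **Arm:** it was clear of everything and nearly at rest when I handed in.

Two readings were off. The circle fits on the blurred top image gave a head radius of 76 mm instead of 80 mm and a bowl radius of 65 mm instead of 62 mm. The fitted centres still agreed with my by-eye reading of the edges to about 3 mm. Setting the mould down also pressed it onto the bat with about 29 N while it was still gripped. I eased that off before opening the fingers.

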